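# Check-weigh a pile of sealed cartons by hand

## Task

Some of the three sealed cartons in the pile were closed without all their parts: take them off one by one, lifting each only just clear (never more than 20 cm above the bench), and judge by its weight whether it is full - about 500 g or more - or short. Set the full ones on the slatted wooden skid and the short ones in the shallow metal tray (either may get none or all three), each flat on the skid deck or tray floor with a gap to its neighbours, nothing stacked. Keep the cartons upright and leave everything else on the bench where it lies.

Things in the scene. Friction and masses are not known exactly. Their poses are not given: they have to be found in the camera images.
- carton_a: Sealed cardboard carton, one of three alike: 80 mm long (own x), 56 wide (own y), 48 high (own z, up); origin at the centre of its underside. They start in one slightly crooked pile on the bench, in no told order. Each one's mass is drawn from 140 to 900 g, independently, centred in it. It bears a grip of 30 N across the 56 mm.
- carton_b: Sealed cardboard carton, one of three alike: 80 mm long (own x), 56 wide (own y), 48 high (own z, up); origin at the centre of its underside. They start in one slightly crooked pile on the bench, in no told order. Each one's mass is drawn from 140 to 900 g, independently, centred in it. It bears a grip of 30 N across the 56 mm.
- carton_c: Sealed cardboard carton, one of three alike: 80 mm long (own x), 56 wide (own y), 48 high (own z, up); origin at the centre of its underside. They start in one slightly crooked pile on the bench, in no told order. Each one's mass is drawn from 140 to 900 g, independently, centred in it. It bears a grip of 30 N across the 56 mm.
- skid: Slatted wooden skid, fixed to the bench: 300 mm long (own x), 120 mm wide (own y); its flat deck is 22 mm above its origin, the centre of its underside on the bench. Place for full cartons. Stands left or right of the pile; room for three cartons in a row along its x.
- tray: Shallow sheet-metal tray, fixed to the bench: 300 mm long (own x), 120 mm wide (own y) outside; floor 3 mm above its origin (centre of its underside), rim 3 mm thick, its top 8 mm above the origin. Place for short cartons. It stands on the other side of the pile from the skid.
- masking_tape: Roll of masking tape lying flat, 96 mm across, 25 mm high; loose bystander, origin at the centre of its underside.
- bracket: Small sheet-metal angle bracket, 28 x 55 x 30 mm; loose bystander, origin at the centre of its underside.
- black_tape: Small roll of black tape lying flat, 62 mm across, 19 mm high; loose bystander, origin at the centre of its underside.
- spanner_13: Combination spanner lying flat, 28 x 164 x 8 mm, long along its own y; loose bystander, origin at the centre of its underside.
- scissors: Blue-handled scissors lying flat, 87 x 199 x 9 mm; loose bystander, origin at the centre of its underside.
Things that resemble listed ones, but are neither listed nor needed, are in the scene too. What is shaped like the carton_a but turquoise is not meant.

How it is judged:
By the outcome, as a careful person would: the job done as asked, in the order asked, and still so for the second after the job is handed in, with the robot touching nothing.
It also fails if it takes over 72 s, if anything falls off the work surface, if the arm or the gripper's body presses on something with over 40 N, if the wrist force passes 120 N, or if a joint passes its speed limit or range.

## Robot

A 6-joint arm with a two-finger parallel gripper is mounted at the origin on a cart in front of the work surface, level with it; the furniture and walls round the work are solid. World frame = base frame: x ahead of the robot, y to its left, z up, the work surface at z = 0. Lengths are in mm, angles in degrees, forces in N, time in s.
With the tool pointing down it reaches from about 300 to 850 mm from the base axis. Payload 4.2 kg.
Tool frame: the origin (TCP) lies on the centre line of the jaws, within the pads' length; the fingertips stand 11 mm ahead of it and the grasp point (between the pads) lies 8 mm behind it; z points along the fingers, y is the line along which they close (so a half turn about z gives the same grasp; the last joint's range is limited). The gripper opens to 91 mm and grips with 3 to 60 N. Pads are 32 mm wide; open, the fingers measure 118 mm over their backs; the gripper's body (76 mm by 178 mm) begins 60 mm behind the grasp point.
Start: joints at [-76.089, 18.312, 89.639, -0, 72.044, -1.146], TCP at [149.379, -555.275, 204.476] pointing down, gripper open.
Joint ranges: [-177.97, 177.97], [-48.28, 115.42], [12.27, 149.76], [-77.06, 257.06], [2.81, 150.46], [-146.56, 146.56]. Speed limits (degrees/s): [147.25, 147.25, 180, 180, 180, 180].

## Interface

Orientations are given as [roll, pitch, yaw] about the fixed x, y, z axes, in that order (R = Rz(yaw) Ry(pitch) Rx(roll)).
In Python, from workcell import env, grab_frame, camera_model, models gives the robot as it stands.
- The arm moves only by the shell command python3 -m crank 'ROWS' [FORCE]. ROWS is text: rows parted by semicolons, each of 7 numbers parted by spaces: the closure, from -1 (fully open) to 1 (shut), so that 0 is half open, then the shift along the tool's x, y, z in mm, then the turn, a rotation vector about the tool's x, y, z in degrees. A call has 1 to 10 rows; each row shifts and turns the commanded pose from where the row before left it, along the tool's axes as they then stand; what a row does not reach is not made up. A row lasts 1/8 s, in which the tool goes at most 62.5 mm and 10.7 degrees, less where a joint would pass 70% of its speed; a pose out of reach is approached as far as the arm can. A call is refused whole if a number of a shift passes 62.5 or a number of a turn 10.7, either way. A call with a gripper value outside its range is refused whole. The fingers move at their own pace and stop on an object; FORCE is the grip in N (left out, the last holds). Time passes only in rows, so rows that do not move let the fingers close. It gives the time, the measured TCP pose, the force, the opening and the grip force at its end, in the units of the state.
- env.state(): the state, without advancing time (a new reading comes with each control period).
- grab_frame(name): name is "scene" or "top" or "wrist"; returns the picture (384x512x3 uint8, blue, green, red); there is no depth.
- camera_model(name): a dict with "K" (3x3 intrinsics, pixels), "R" (3x3) and "t" (3): a world point X has camera coordinates R X + t; the wrist camera has in their place "mount" (4x4, takes a point from camera to tool coordinates, whose origin is the TCP and whose axes are the flange's). Camera axes: x right, y down, z forward; pixel columns grow to the right and rows downward; lengths in mm; the calibration is good to about 2 mm. A picture is of the moment at which its call begins: read the wrist's pose just before it. camera_model takes no time and is no camera call.
- env.job_done(): hands the job in; it is judged then, once.
Trained networks look in the newest picture that a camera, given by its name, has taken for a name from the list of things; names that differ only in an ending like _2 or _b are one class to them, and where a whole thing is asked for, a point or a joint stands for the part that bears it (a point fixed in the world has none). Each returns a list of dicts, best first, with "p" (0 to 1); they miss things now and then, are a little off and sometimes report something else, mostly with a low value. They report only what shows in the picture. A call takes as long as a camera call. They do not tell look-alikes from the thing itself.
- models.search_frame(name, camera): "point" ([x, y, z] in mm, in world coordinates, good to about 4 mm: the middle of the surface that is visible of it).
The state is a dict: "time_s": time; "qpos": joint angles; "qvel": joint speeds; "effort": joint torques, N m; "ee_pos": TCP position; "ee_rot": TCP orientation; "force": force on the tool from outside, world axes, zero at the start; "torque": the same for the moment, N m; "gripper_width": finger opening in mm; "gripper_force": force on a finger pad.
Only numpy, scipy, OpenCV 4.12 (cv2) and the standard library are available. Lean on these libraries where they do the work, as an engineer would, in place of code of your own. Each camera call takes 0.05 s, during which the arm holds its last target. There are 200 camera calls.

## Working session

There is one attempt and no reset: what is moved stays moved. The work goes in short steps, Python scripts to look and compute and a shell command to move; the robot and the scene stay as the last step left them, time stands still between calls to the robot, and variables do not carry over. Pictures are saved under pics/ and viewed, at most 10 in all, crops included, and the job is handed in when it is done.

```bash
ls; mkdir -p pics
python3 - <<'E'
from workcell import env, grab_frame, camera_model, models
import cv2, numpy as np
s=env.state(); print({k:np.round(v,2).tolist() for k,v in s.items()})
a=grab_frame("scene"); b=grab_frame("top")
cv2.imwrite("pics/scene.png",a); cv2.imwrite("pics/top.png",b)
for n in ("carton_a","skid","tray"):
    for c in ("scene","top"):
        print(n,c,[(np.round(d["point"]).tolist(),round(d["p"],2)) for d in models.search_frame(n,c)])
for c in ("scene","top","wrist"):
    print(c,{k:np.round(v,3).tolist() for k,v in camera_model(c).items()})
E
```

```text
pics
{'time_s': 0.0, 'qpos': [-76.09, 18.35, 89.71, -0.0, 72.04, -1.15], 'qvel': [0.11, -0.0, -0.05, 0.08, 0.09, 0.05], 'effort': [-0.0, -41.25, -23.2, 0.07, 0.05, -0.0], 'ee_pos': [149.25, -554.75, 203.62], 'ee_rot': [-179.9, -0.0, 15.06], 'force': [0.14, 0.42, 0.14], 'torque': [-0.01, 0.01, -0.01], 'gripper_force': 0.0, 'gripper_width': 91.35}
carton_a scene [([543.0, 43.0, 140.0], 0.9), ([435.0, -68.0, 49.0], 0.82), ([528.0, 52.0, 77.0], 0.77), ([519.0, 48.0, 31.0], 0.65)]
carton_a top [([554.0, 23.0, 144.0], 0.72), ([449.0, -82.0, 48.0], 0.65)]
skid scene [([540.0, 298.0, 18.0], 0.97), ([518.0, 48.0, 30.0], 0.3), ([498.0, -433.0, 8.0], 0.25)]
skid top [([559.0, 294.0, 21.0], 0.76)]
tray scene [([542.0, -255.0, 4.0], 0.78)]
tray top [([555.0, -261.0, -1.0], 0.9)]
scene {'K': [[387.262, 0.0, 254.738], [0.0, 387.262, 191.716], [0.0, 0.0, 1.0]], 'R': [[-0.799, -0.601, -0.022], [-0.365, 0.513, -0.777], [0.479, -0.613, -0.629]], 't': [457.089, 278.485, 1111.961]}
top {'K': [[395.001, 0.0, 259.309], [0.0, 395.001, 187.585], [0.0, 0.0, 1.0]], 'R': [[0.012, -1.0, 0.009], [-0.992, -0.013, -0.129], [0.129, -0.007, -0.992]], 't': [-23.386, 612.066, 1293.171]}
wrist {'K': [[283.723, 0.0, 256.299], [0.0, 283.723, 193.155], [0.0, 0.0, 1.0]], 'mount': [[-0.001, -0.956, -0.293, 83.045], [1.0, -0.001, 0.001, 0.431], [-0.001, -0.293, 0.956, -179.964], [0.0, 0.0, 0.0, 1.0]]}
```

View pics/scene.png

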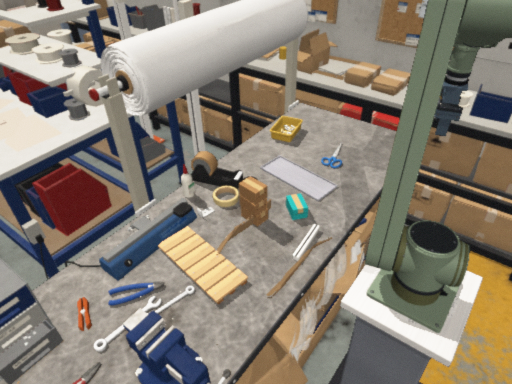

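View pics/top.png

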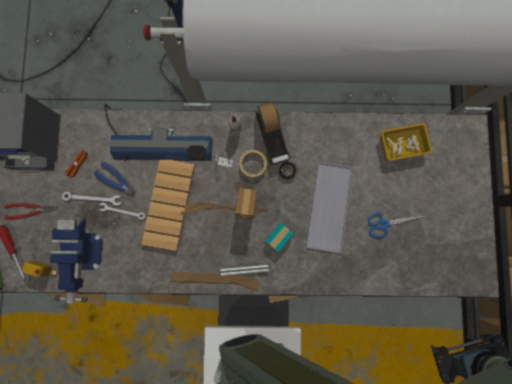

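The pile stands at scene (255,200) / top (246,203). The turquoise look-alike is at scene (296,206) / top (278,237) and is not meant. The skid is at top (168,205) and the tray at top (329,208). I'll confirm with an enlarged crop.

Run:
```python
import cv2, numpy as np
a=cv2.imread("pics/scene.png"); b=cv2.imread("pics/top.png")
A=cv2.resize(a[165:235,215:315],None,fx=5,fy=5,interpolation=cv2.INTER_CUBIC)
B=cv2.resize(b[180:255,220:297],None,fx=3.9,fy=4.667,interpolation=cv2.INTER_CUBIC)
B=cv2.resize(b[180:250,225:285],(300,350),interpolation=cv2.INTER_CUBIC)
cv2.imwrite("pics/crop.png",np.hstack([A,B]))
```

```text
(no output)
```

View pics/crop.png

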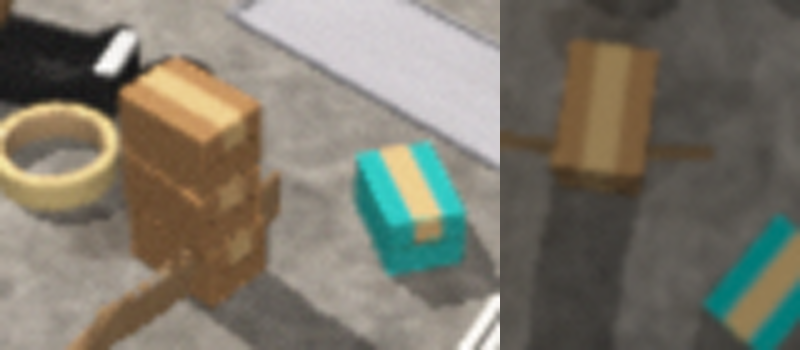

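```bash
cat > h.py <<'E'
from workcell import env, grab_frame, camera_model, models
import cv2, numpy as np
from scipy.spatial.transform import Rotation as Rn
def pose():
    s=env.state(); return np.array(s["ee_pos"]), Rn.from_euler("xyz",s["ee_rot"],degrees=True).as_matrix(), s
def cam(name):
    c=camera_model(name); K=np.array(c["K"])
    if name=="wrist":
        p,R,_=pose(); M=np.array(c["mount"]); Rc=R@M[:3,:3]; tc=p+R@M[:3,3]
        return K,Rc.T,-Rc.T@tc
    return K,np.array(c["R"]),np.array(c["t"])
def back(C,uv,z):
    K,R,t=C; o=-R.T@t
    out=[]
    for u,v in uv:
        d=R.T@np.linalg.solve(K,[u,v,1]); out.append(o+d*(z-o[2])/d[2])
    return np.array(out)
def proj(C,X):
    K,R,t=C; q=(np.atleast_2d(X)@R.T+t)@K.T; return q[:,:2]/q[:,2:]
def plan(x,y,z,yaw):
    p,R,s=pose(); d=np.array([x,y,z])-p
    T=Rn.from_euler("xyz",[180,0,yaw],degrees=True).as_matrix()
    dr=Rn.from_matrix(R.T@T).as_rotvec(degrees=True)
    print("now",p.round(1),np.round(s["ee_rot"],1),"t",s["time_s"],"| shift tool axes",(R.T@d).round(1),"norm",np.linalg.norm(d).round(1),"| turn",dr.round(2), "| shift if turned first",(T.T@d).round(1))
E
python3 - <<'E'
from h import *
C=cam("top")
P=back(C,[(239,188),(256.6,189.4),(254,215),(235.6,214.4)],144); print(P.round(1),P.mean(0))
print(np.linalg.norm(P[0]-P[3]),np.linalg.norm(P[0]-P[1]), np.degrees(np.arctan2(*(P[0]-P[3])[[1,0]])))
x,y=P.mean(0)[:2]
plan(x,y,270,-7)
E
```

```text
[[ 5.966e+02  4.830e+01  1.440e+02]
 [ 5.929e+02 -6.500e+00  1.440e+02]
 [ 5.133e+02  5.000e-01  1.440e+02]
 [ 5.145e+02  5.720e+01  1.440e+02]] [554.326755    24.88107931 144.        ]
82.59619667079266 54.855772265396396 -6.201624276311651
now [ 149.3 -555.2  204.3] [-180.     0.    15.1] t 0.4 | shift tool axes [ 541.8 -455.   -65.6] norm 710.5 | turn [-1.000e-02  0.000e+00  2.206e+01] | shift if turned first [ 331.3 -625.1  -65.7]
```

```bash
python3 -m crank '-1 0 0 -22 0 0 7.35; -1 0 0 -22 0 0 7.35; -1 0 0 -22 0 0 7.35; -1 27.6 -52.1 0 0 0 0; -1 27.6 -52.1 0 0 0 0; -1 27.6 -52.1 0 0 0 0; -1 27.6 -52.1 0 0 0 0; -1 27.6 -52.1 0 0 0 0; -1 27.6 -52.1 0 0 0 0; -1 27.6 -52.1 0 0 0 0' && python3 -m crank '-1 27.6 -52.1 0 0 0 0; -1 27.6 -52.1 0 0 0 0; -1 27.6 -52.1 0 0 0 0; -1 27.6 -52.1 0 0 0 0; -1 27.6 -52.1 0 0 0 0; -1 0 0 0 0 0 0; -1 0 0 0 0 0 0'
python3 - <<'E'
from h import *
plan(554.3,24.9,270,-7)
C=cam("wrist"); im=grab_frame("wrist"); cv2.imwrite("pics/w1.png",im)
print([(np.round(d["point"]).tolist(),round(d["p"],2)) for d in models.search_frame("carton_a","wrist")])
E
```

```text
time_s: 1.65
ee_pos: [386.4, -215.2, 270.8]
ee_rot: [180.0, -0.1, -7.0]
force: [0.9, -0.3, -0.4]
gripper_width: 91.4
gripper_force: 0.0
time_s: 2.52
ee_pos: [553.8, 24.7, 270.2]
ee_rot: [180.0, 0.1, -7.0]
force: [-0.0, -0.4, -0.2]
gripper_width: 91.3
gripper_force: 0.0
now [553.8  24.7 270.2] [ 1.8e+02  1.0e-01 -7.0e+00] t 2.525 | shift tool axes [ 0.5 -0.2  0.2] norm 0.6 | turn [0.05 0.05 0.03] | shift if turned first [ 0.5 -0.2  0.2]
[([463.0, -76.0, 45.0], 0.91), ([562.0, 24.0, 144.0], 0.69), ([597.0, 28.0, 68.0], 0.62), ([590.0, 14.0, 5.0], 0.53)]
```

View pics/w1.png

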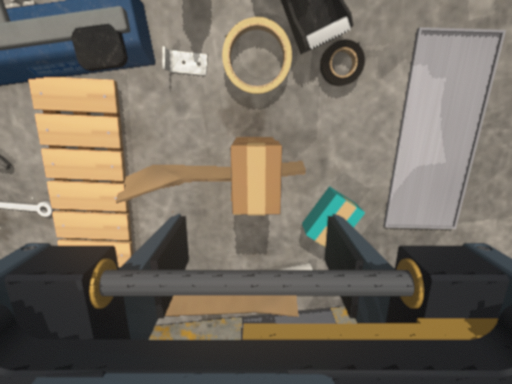

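The wrist picture shows the pile's top face at about (231–281, 146–215), the skid on the left, the tray at (386–502, 28–230), and a kraft strip lying behind the pile. The turquoise look-alike is at (333,215). Next I'll refine the edges numerically.

Run:
```python
from h import *
im=cv2.imread("pics/w1.png"); C=cam("wrist")
g=cv2.GaussianBlur(im,(3,3),0).astype(float)
gx=np.abs(np.gradient(g,axis=1)).sum(2); gy=np.abs(np.gradient(g,axis=0)).sum(2)
def sub(a,i0):
    i=int(a.argmax()); w=a[max(0,i-2):i+3]; return i0+max(0,i-2)+(w*np.arange(len(w))).sum()/w.sum()
def edge(kind,rng,lo,hi):
    pts=[]
    for r in rng:
        pts.append((sub(gx[r,lo:hi],lo),r) if kind=="v" else (r,sub(gy[lo:hi,r],lo)))
    vx,vy,x,y=cv2.fitLine(np.float32(pts),cv2.DIST_HUBER,0,.01,.01).ravel()
    return np.cross([x,y,1],[x+vx,y+vy,1])
def X(a,b): q=np.cross(a,b); return q[:2]/q[2]
rows=list(range(150,160))+list(range(186,211))
L=edge("v",rows,224,238);R=edge("v",rows,274,288);B=edge("h",range(235,278),209,220);
T=edge("h",range(235,278),142,151);
uv=[X(T,L),X(T,R),X(B,R),X(B,L)]; print(np.round(uv,1))
P=back(C,uv,144); print(P.round(1).tolist(),P.mean(0).round(1)); 
d=lambda i,j:P[i]-P[j]
print("len",np.linalg.norm(d(0,3)),np.linalg.norm(d(1,2)),"wid",np.linalg.norm(d(0,1)),np.linalg.norm(d(3,2)))
print("yaw",[np.degrees(np.arctan2(*v[[1,0]])) for v in (d(0,3),d(1,2))], np.degrees(np.arctan2(-(d(0,1))[0],d(0,1)[1])))
print("col",gy[130:222,256].astype(int).tolist())
# tray
P=back(C,[(419,29),(502,32),(456,229),(386,228)],8); print("tray",P.round(0).tolist(),P.mean(0).round(0))
P=back(C,[(30,80),(115,79),(121,116),(127,203)],22); print("skid w",P.round(0).tolist())
t=cv2.imread("pics/top.png"); h=cv2.cvtColor(t,cv2.COLOR_BGR2HSV)
m=((h[...,0]>8)&(h[...,0]<26)&(h[...,1]>70)&(h[...,2]>110)).astype(np.uint8); m[:,:138]=0;m[:,198:]=0;m[:155]=0;m[255:]=0
m=cv2.morphologyEx(cv2.morphologyEx(m,3,np.ones((5,5))),2,np.ones((7,7)))
c=max(cv2.findContours(m,0,1)[0],key=cv2.contourArea); r=cv2.boxPoints(cv2.minAreaRect(c)); P=back(cam("top"),r,22); print("skid top",r.round(1).tolist(),P.round(0).tolist(),P.mean(0).round(0))
for n in ("masking_tape","bracket","black_tape"): print(n,[(np.round(d["point"]).tolist(),round(d["p"],2)) for d in models.search_frame(n,"wrist")][:2])
```

```text
[[229.8 145.1]
 [281.1 145. ]
 [279.8 213.9]
 [232.4 214.1]]
[[600.0, 46.0, 144.0], [593.2, -8.7, 144.0], [514.6, 0.6, 144.0], [521.2, 55.0, 144.0]] [557.2  23.2 144. ]
len 79.34132942219344 79.1445729064527 wid 55.09813190596915 54.87403788323162
yaw [np.float64(-6.566269868684536), np.float64(-6.727526811497838)] -7.060526547577214
col [3, 1, 4, 6, 4, 7, 10, 11, 8, 5, 6, 12, 21, 27, 30, 40, 46, 34, 14, 2, 0, 0, 0, 1, 0, 0, 0, 1, 0, 1, 0, 0, 0, 0, 1, 1, 0, 0, 0, 0, 0, 1, 1, 0, 0, 0, 1, 0, 0, 0, 0, 1, 0, 0, 0, 0, 1, 0, 0, 1, 0, 1, 0, 1, 0, 0, 0, 0, 0, 0, 0, 1, 0, 0, 1, 1, 0, 0, 0, 0, 1, 5, 19, 42, 59, 56, 35, 15, 4, 1, 3, 5]
tray [[710.0, -224.0, 8.0], [692.0, -339.0, 8.0], [396.0, -299.0, 8.0], [413.0, -181.0, 8.0]] [ 553. -261.    8.]
skid w [[710.0, 324.0, 22.0], [697.0, 205.0, 22.0], [647.0, 210.0, 22.0], [515.0, 236.0, 22.0]]
skid top [[140.3000030517578, 243.60000610351562], [159.3000030517578, 156.10000610351562], [194.8000030517578, 163.8000030517578], [175.8000030517578, 251.3000030517578]] [[420.0, 380.0, 22.0], [719.0, 331.0, 22.0], [694.0, 207.0, 22.0], [396.0, 261.0, 22.0]] [557. 295.  22.]
masking_tape [([711.0, 4.0, 25.0], 0.91)]
bracket [([710.0, 109.0, 5.0], 0.66)]
black_tape [([683.0, -116.0, 17.0], 0.56)]
```

Top carton: centre (557,23), yaw −6.7°, 79×55 mm measured, which matches. Tray: centre (553,−261), yaw −8°. Skid: centre (557,295), yaw −9.5°. I'm going down on the top carton.

```bash
python3 -m crank '-0.7 3.6 1.1 50 0 0 0; -0.7 0 0 50 0 0 0; -0.7 0 0 34 0 0 0; -0.7 0 0 20 0 0 0; -0.7 0 0 0 0 0 0; -0.7 0 0 0 0 0 0' 25 && python3 -m crank '-0.7 0 0 0 0 0 0'&& python3 -m crank '1 0 0 0 0 0 0; 1 0 0 0 0 0 0; 1 0 0 0 0 0 0; 1 0 0 0 0 0 0; 1 0 0 0 0 0 0; 1 0 0 0 0 0 0' 25
```

```text
time_s: 3.52
ee_pos: [558.4, 23.0, 117.6]
ee_rot: [-180.0, -0.1, -7.0]
force: [0.3, 0.1, 0.3]
gripper_width: 77.7
gripper_force: 0.0
time_s: 3.65
ee_pos: [558.5, 23.3, 117.8]
ee_rot: [-180.0, -0.2, -7.0]
force: [-0.2, -0.2, 0.5]
gripper_width: 77.6
gripper_force: 0.0
time_s: 4.4
ee_pos: [557.9, 23.6, 116.7]
ee_rot: [-180.0, -0.0, -7.0]
force: [-1.1, 0.1, 4.5]
gripper_width: 55.7
gripper_force: 25.0
```

```bash
python3 -m crank '1 0 0 -6 0 0 0; 1 0 0 -6 0 0 0; 1 0 0 0 0 0 0; 1 0 0 0 0 0 0; 1 0 0 0 0 0 0' && for i in 1 2 3; do python3 -m crank '1 0 0 0 0 0 0' | grep -E "force|pos"; done
python3 - <<'E'
from h import *
plan(553,-261,117.6+10,-8)
E
```

```text
time_s: 5.03
ee_pos: [557.5, 23.4, 128.2]
ee_rot: [180.0, 0.0, -7.0]
force: [0.2, -0.7, -1.9]
gripper_width: 56.1
gripper_force: 25.0
ee_pos: [557.6, 23.4, 128.3]
force: [0.6, 0.1, -2.1]
gripper_force: 25.0
ee_pos: [557.6, 23.4, 128.4]
force: [0.1, -0.1, -1.4]
gripper_force: 25.0
ee_pos: [557.7, 23.4, 128.4]
force: [-0.4, -0.7, -0.4]
gripper_force: 25.0
now [557.7  23.4 128.4] [180.   0.  -7.] t 5.4 | shift tool axes [ 30.  282.9   0.8] norm 284.4 | turn [ 0.01 -0.    1.01] | shift if turned first [ 35.  282.3   0.8]
```

About −1.5 N, roughly 160–200 g, so this carton looks short. I'm carrying it to the tray's far slot (647,−274) and will read the force again on the way.

```bash
python3 -m crank '1 6.4 14.2 0 0 0 0; 1 16 36.6 0 0 0 0; 1 16 36.6 0 0 0 0; 1 16 36.6 0 0 0 0; 1 16 36.6 0 0 0 0; 1 16 36.6 0 0 0 0; 1 16 36.6 0 0 0 0; 1 16 36.6 0 0 0 0; 1 6.5 13.9 0 0 0 1; 1 0 0 0 0 0 0' && for i in 1 2 3; do python3 -m crank '1 0 0 0 0 0 0' | grep -E "force:|pos"; done
python3 - <<'E'
from h import *
plan(647,-274,25,-8)
E
```

```text
time_s: 6.65
ee_pos: [646.7, -275.0, 127.9]
ee_rot: [-180.0, 0.0, -8.1]
force: [-0.3, 0.2, -1.6]
gripper_width: 55.7
gripper_force: 25.0
ee_pos: [646.6, -272.9, 128.3]
force: [0.2, 0.6, -1.1]
gripper_force: 25.0
ee_pos: [646.9, -272.7, 128.7]
force: [0.2, 0.3, -1.5]
gripper_force: 25.0
ee_pos: [647.0, -273.0, 128.8]
force: [0.5, 0.7, -0.7]
gripper_force: 25.0
now [ 647.  -273.   128.8] [180.   -0.   -7.9] t 7.025 | shift tool axes [1.000e-01 1.000e+00 1.038e+02] norm 103.8 | turn [ 0.   -0.01  0.07] | shift if turned first [1.000e-01 1.000e+00 1.038e+02]
```

Consistently about 140–160 g, so it's short. I'm lowering it to just above the tray floor.

```bash
python3 -m crank '1 0 1 30 0 0 0; 1 0 0 35 0 0 0; 1 0 0 20 0 0 0; 1 0 0 12 0 0 0; 1 0 0 4 0 0 0; 1 0 0 0 0 0 0' | grep -E "force:|pos"; python3 -m crank '1 0 0 1.5 0 0 0; 1 0 0 0 0 0 0'| grep -E "force:|pos"
```

```text
ee_pos: [647.3, -275.0, 28.1]
force: [-0.5, -0.4, -1.3]
gripper_force: 25.0
ee_pos: [647.2, -275.1, 26.6]
force: [0.5, -0.5, -0.5]
gripper_force: 25.0
```

```bash
python3 -m crank '1 0 0 2 0 0 0; 1 0 0 0 0 0 0'| grep -E "force:|pos"; python3 -m crank '1 0 0 1 0 0 0; 1 0 0 0 0 0 0'| grep -E "force:|pos"
```

```text
ee_pos: [646.8, -275.0, 23.8]
force: [-1.0, -0.0, -2.0]
gripper_force: 25.0
ee_pos: [646.9, -274.9, 23.8]
force: [-2.6, 1.8, 4.4]
gripper_force: 25.0
```

```bash
python3 -m crank '-0.55 0 0 0 0 0 0; -0.55 0 0 0 0 0 0; -0.55 0 0 0 0 0 0; -0.55 0 0 -15 0 0 0; -0.55 0 0 -45 0 0 0; -0.55 0 0 -60 0 0 0; -0.6 0 0 -60 0 0 0; -0.6 -16 -40 -18 0 0 0; -0.7 -19 -40 0 0 0 0;-0.7 -19 -40 0 0 0 0' | grep -E "force:|pos|width"; python3 -m crank '-0.7 -19 -40 0 0 0 0;-0.7 -19 -40 0 0 0 0;-0.7 -19 -40 0 0 0 0;-0.7 -22 -43 0 0 0 -1; -0.7 0 0 0 0 0 0; -0.7 0 0 0 0 0 0' | grep -E "force:|pos|width"
cat > look.py <<'E'
import sys
from h import *
name,z,u0,u1,v0,v1=sys.argv[1],*map(float,sys.argv[2:])
plan(554,24,222,-7)
C=cam("wrist"); im=grab_frame("wrist"); cv2.imwrite(f"pics/{name}.png",im)
print([(np.round(d["point"]).tolist(),round(d["p"],2)) for d in models.search_frame("carton_a","wrist")])
g=cv2.GaussianBlur(im,(3,3),0).astype(float)
gx=np.abs(np.gradient(g,axis=1)).sum(2); gy=np.abs(np.gradient(g,axis=0)).sum(2)
# predicted outline from rough centre/yaw -> edges searched +-8 px
def sub(a,i0):
    i=int(a.argmax()); w=a[max(0,i-2):i+3]; return i0+max(0,i-2)+(w*np.arange(len(w))).sum()/w.sum()
def line(p,q):
    p,q=np.array(p),np.array(q); pts=[]; v=abs(q-p)[1]>abs(q-p)[0]
    for f in np.linspace(.12,.88,30):
        c=p+f*(q-p); x,y=np.round(c).astype(int)
        pts.append((sub(gx[y,x-8:x+9],x-8),y) if v else (x,sub(gy[y-8:y+9,x],y-8)))
    vx,vy,x,y=cv2.fitLine(np.float32(pts),cv2.DIST_HUBER,0,.01,.01).ravel()
    return np.cross([x,y,1],[x+vx,y+vy,1])
def X(a,b): q=np.cross(a,b); return q[:2]/q[2]
cx,cy,yaw=u0,u1,np.radians(v0)
ex=np.array([np.cos(yaw),np.sin(yaw),0]);ey=np.array([-ex[1],ex[0],0]);c=np.array([cx,cy,z])
q=proj(C,[c+40*ex+28*ey,c+40*ex-28*ey,c-40*ex-28*ey,c-40*ex+28*ey])
l=[line(q[i],q[(i+1)%4]) for i in range(4)]
uv=[X(l[i-1],l[i]) for i in range(4)]
P=back(C,uv,z); d=lambda i,j:P[i]-P[j]
print("pred",q.round(0).tolist(),"uv",np.round(uv,1).tolist(),"centre",P.mean(0).round(1))
print("len",[round(np.linalg.norm(d(*k)),1) for k in ((0,3),(1,2),(0,1),(3,2))],"yaw",[round(np.degrees(np.arctan2(*v[[1,0]])),1) for v in (d(0,3),d(1,2))])
E
python3 look.py w2 96 557 24 -7 0
```

```text
ee_pos: [609.9, -147.5, 222.6]
force: [0.1, -0.3, 0.1]
gripper_width: 77.8
gripper_force: 0.0
ee_pos: [555.0, 23.5, 221.9]
force: [0.1, -0.6, 0.4]
gripper_width: 77.4
gripper_force: 0.0
now [555.   23.5 221.9] [ 1.8e+02 -1.0e-01 -7.0e+00] t 10.525 | shift tool axes [-1.  -0.4 -0.1] norm 1.1 | turn [ 0.03 -0.11  0.03] | shift if turned first [-1.  -0.4 -0.1]
[([560.0, 25.0, 98.0], 0.94), ([470.0, -94.0, 44.0], 0.77), ([587.0, 15.0, 15.0], 0.64), ([648.0, -255.0, 53.0], 0.59)]
pred [[229.0, 147.0], [281.0, 147.0], [279.0, 216.0], [231.0, 216.0]] uv [[228.7, 147.4], [278.7, 150.4], [273.5, 218.3], [226.5, 216.5]] centre [555.5  27.7  96. ]
len [np.float64(79.7), np.float64(78.7), np.float64(53.9), np.float64(54.5)] yaw [np.float64(-10.5), np.float64(-10.1)]
```

View pics/w2.png

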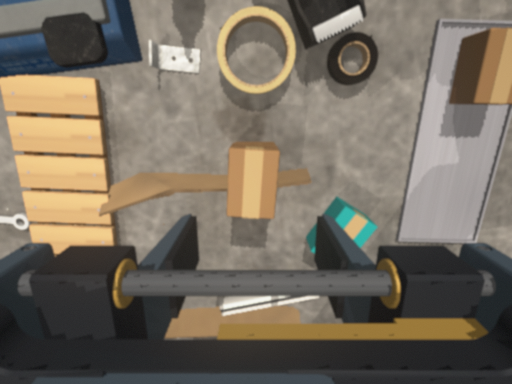

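The picture shows the second carton's top at (228–279, 147–218), with the first carton standing in the tray at (485,65). Measured: centre (555.5, 27.7), yaw −10.3°, sizes match. I'm grasping it.

```bash
python3 -m crank '-0.7 0 -4.2 50 0 0 3.3; -0.7 0 0 50 0 0 0; -0.7 0 0 33 0 0 0; -0.7 0 0 20 0 0 0; -0.7 0 0 0 0 0 0; -0.7 0 0 0 0 0 0' 25 && python3 -m crank '-0.7 0 0 0 0 0 0'&& python3 -m crank '1 0 0 0 0 0 0; 1 0 0 0 0 0 0; 1 0 0 0 0 0 0; 1 0 0 0 0 0 0; 1 0 0 0 0 0 0; 1 0 0 0 0 0 0' 25; python3 -m crank '1 0 0 -6 0 0 0; 1 0 0 -6 0 0 0; 1 0 0 0 0 0 0; 1 0 0 0 0 0 0; 1 0 0 0 0 0 0' && for i in 1 2 3 4; do python3 -m crank '1 0 0 0 0 0 0' | grep -E "force|pos"; done
```

```text
time_s: 11.38
ee_pos: [556.1, 27.3, 68.8]
ee_rot: [-180.0, -0.1, -10.4]
force: [0.2, 0.2, -0.5]
gripper_width: 77.6
gripper_force: 0.0
time_s: 11.5
ee_pos: [556.1, 27.7, 69.2]
ee_rot: [-180.0, -0.1, -10.3]
force: [0.1, -0.2, -0.2]
gripper_width: 77.9
gripper_force: 0.0
time_s: 12.25
ee_pos: [555.2, 28.1, 68.3]
ee_rot: [-180.0, -0.0, -10.3]
force: [-1.6, -0.0, 4.3]
gripper_width: 56.1
gripper_force: 25.0
time_s: 12.88
ee_pos: [554.8, 27.9, 79.7]
ee_rot: [180.0, 0.0, -10.3]
force: [0.9, -0.7, -2.8]
gripper_width: 56.2
gripper_force: 25.0
ee_pos: [554.9, 27.9, 79.8]
force: [1.3, -0.1, -3.3]
gripper_force: 25.0
ee_pos: [555.0, 27.9, 79.8]
force: [0.4, -0.4, -2.3]
gripper_force: 25.0
ee_pos: [555.0, 27.9, 79.9]
force: [0.0, 0.6, -1.6]
gripper_force: 25.0
ee_pos: [555.0, 27.9, 79.9]
force: [-0.4, -0.5, -3.4]
gripper_force: 25.0
```

About 2.6 N net, roughly 270 g, so this one is short too. It goes to the tray's middle slot.

```bash
python3 -m crank '1 2.4 14.2 0 0 0 0; 1 6.2 36.6 0 0 0 0; 1 6.2 36.6 0 0 0 0; 1 6.2 36.6 0 0 0 0; 1 6.2 36.6 0 0 0 0; 1 6.2 36.6 0 0 0 0; 1 6.2 36.6 0 0 0 0; 1 6.2 36.6 0 0 0 0; 1 2.4 14.5 0 0 0 -2.3; 1 0 0 0 0 0 0' && for i in 1 2 3; do python3 -m crank '1 0 0 0 0 0 0' | grep -E "force:|pos"; done
python3 - <<'E'
from h import *
plan(551.5,-261,23.3,-8)
E
```

```text
time_s: 14.62
ee_pos: [551.0, -262.7, 79.8]
ee_rot: [180.0, 0.0, -8.2]
force: [-0.1, -0.1, -3.1]
gripper_width: 56.0
gripper_force: 25.0
ee_pos: [551.1, -260.7, 79.8]
force: [-0.6, 0.1, -2.8]
gripper_force: 25.0
ee_pos: [551.5, -260.2, 80.0]
force: [-0.0, 0.0, -2.2]
gripper_force: 25.0
ee_pos: [551.7, -260.3, 80.1]
force: [-1.2, 0.1, -3.0]
gripper_force: 25.0
now [ 551.7 -260.3   80.1] [180.   -0.   -7.9] t 15.0 | shift tool axes [-0.1  0.7 56.8] norm 56.8 | turn [ 0.   -0.    0.05] | shift if turned first [-0.1  0.7 56.8]
```

```bash
python3 -m crank '1 0 0 25 0 0 0; 1 0 0 20 0 0 0; 1 0 0 8 0 0 0; 1 0 0 0 0 0 0' | grep -E "force:|pos"; python3 -m crank '1 0 0 2 0 0 0; 1 0 0 0 0 0 0'| grep -E "force:|pos"; python3 -m crank '1 0 0 1.5 0 0 0; 1 0 0 0 0 0 0'| grep -E "force:|pos"
```

```text
ee_pos: [551.5, -260.7, 26.7]
force: [-0.4, -0.4, -2.2]
gripper_force: 25.0
ee_pos: [552.0, -261.2, 25.6]
force: [-0.3, -0.2, -1.9]
gripper_force: 25.0
ee_pos: [551.6, -261.0, 23.5]
force: [0.3, 0.5, -2.9]
gripper_force: 25.0
```

```bash
python3 -m crank '1 0 0 1 0 0 0; 1 0 0 0 0 0 0'| grep -E "force:|pos"
```

```text
ee_pos: [551.6, -261.1, 23.3]
force: [-1.6, 0.5, 4.3]
gripper_force: 25.0
```

```bash
python3 -m crank '-0.55 0 0 0 0 0 0; -0.55 0 0 0 0 0 0; -0.55 0 0 0 0 0 0; -0.55 0 0 -15 0 0 0; -0.55 0 0 -45 0 0 0; -0.55 0 0 -60 0 0 0; -0.6 -5.4 -40.6 -31 0 0 0; -0.7 -5.4 -40.6 0 0 0 0;-0.7 -5.4 -40.6 0 0 0 0' | grep -E "force:|pos|width"; python3 -m crank '-0.7 -5.4 -40.6 0 0 0 0;-0.7 -5.4 -40.6 0 0 0 0;-0.7 -5.4 -40.6 0 0 0 0;-0.7 -5.4 -40.6 0 0 0 0; -0.7 0 0 0 0 0 0; -0.7 0 0 0 0 0 0' | grep -E "force:|pos|width"
python3 look.py w3 48 555 27 -8 0
```

```text
ee_pos: [552.8, -137.1, 175.4]
force: [0.2, 0.6, 0.6]
gripper_width: 77.6
gripper_force: 0.0
ee_pos: [553.8, 25.3, 174.1]
force: [-0.4, -0.1, 0.2]
gripper_width: 77.6
gripper_force: 0.0
now [553.8  25.3 174.1] [ 1.8e+02 -1.0e-01 -8.0e+00] t 18.125 | shift tool axes [  0.4   1.3 -47.9] norm 47.9 | turn [ 0.03 -0.06 -0.97] | shift if turned first [  0.4   1.3 -47.9]
[([646.0, -245.0, 27.0], 0.98), ([478.0, -95.0, 45.0], 0.96), ([553.0, 27.0, 46.0], 0.87), ([555.0, -240.0, 40.0], 0.85)]
pred [[228.0, 148.0], [280.0, 147.0], [278.0, 217.0], [230.0, 217.0]] uv [[228.7, 150.2], [279.9, 149.7], [278.7, 218.9], [233.4, 218.1]] centre [552.5  26.   48. ]
len [np.float64(78.8), np.float64(80.2), np.float64(55.2), np.float64(52.6)] yaw [np.float64(-5.7), np.float64(-7.6)]
```

View pics/w3.png

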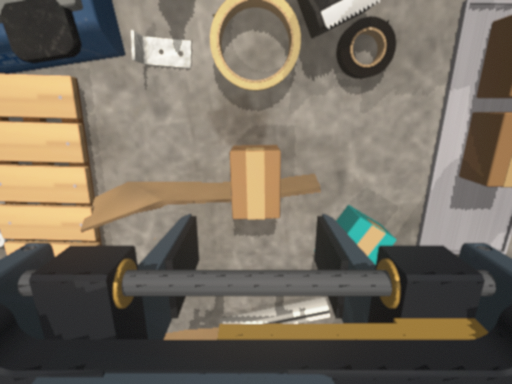

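The third carton's top is at (230–281, 148–219), and the two short ones stand in the tray on the right with a gap between them. Measured: centre (552.5, 26), yaw about −7°. I'm grasping it.

```bash
python3 -m crank '-0.7 -1 -0.5 50 0 0 -1; -0.7 0 0 50 0 0 0; -0.7 0 0 33 0 0 0; -0.7 0 0 20 0 0 0; -0.7 0 0 0 0 0 0; -0.7 0 0 0 0 0 0' 25 && python3 -m crank '-0.7 0 0 0 0 0 0'&& python3 -m crank '1 0 0 0 0 0 0; 1 0 0 0 0 0 0; 1 0 0 0 0 0 0; 1 0 0 0 0 0 0; 1 0 0 0 0 0 0; 1 0 0 0 0 0 0' 25; python3 -m crank '1 0 0 -6 0 0 0; 1 0 0 -6 0 0 0; 1 0 0 0 0 0 0; 1 0 0 0 0 0 0; 1 0 0 0 0 0 0' && for i in 1 2 3 4; do python3 -m crank '1 0 0 0 0 0 0' | grep -E "force|pos"; done
```

```text
time_s: 18.98
ee_pos: [553.6, 25.7, 21.3]
ee_rot: [-180.0, -0.1, -7.0]
force: [-0.1, -0.1, -0.1]
gripper_width: 77.6
gripper_force: 0.0
time_s: 19.1
ee_pos: [553.7, 26.1, 21.7]
ee_rot: [-180.0, -0.1, -7.0]
force: [0.5, -0.3, 0.4]
gripper_width: 77.3
gripper_force: 0.0
time_s: 19.85
ee_pos: [552.9, 26.5, 20.7]
ee_rot: [-180.0, -0.0, -7.0]
force: [-0.9, 1.1, 5.5]
gripper_width: 55.8
gripper_force: 25.0
time_s: 20.48
ee_pos: [552.4, 26.3, 32.1]
ee_rot: [180.0, 0.0, -7.0]
force: [0.3, -0.6, -8.6]
gripper_width: 55.7
gripper_force: 25.0
ee_pos: [552.6, 26.3, 32.3]
force: [0.3, -0.5, -8.0]
gripper_force: 25.0
ee_pos: [552.7, 26.3, 32.4]
force: [-1.4, 0.0, -8.5]
gripper_force: 25.0
ee_pos: [552.7, 26.3, 32.4]
force: [-0.2, 0.8, -7.8]
gripper_force: 25.0
ee_pos: [552.7, 26.3, 32.4]
force: [0.6, -0.9, -8.7]
gripper_force: 25.0
```

About 850 g, so this one is full. I'm raising it just above deck height and carrying it to the skid centre.

```bash
python3 -m crank '1 0 0 -20 0 0 0; 1 0 0 -18 0 0 0; 1 -1.5 -14 0 0 0 0; 1 -3.6 -34 0 0 0 0; 1 -3.6 -34 0 0 0 0; 1 -3.6 -34 0 0 0 0; 1 -3.6 -34 0 0 0 0; 1 -3.6 -34 0 0 0 0; 1 -3.6 -34 0 0 0 0; 1 -3.6 -34 0 0 0 0' | grep -E "force:|pos"; python3 -m crank '1 -1.8 -15.2 0 0 0 2.5; 1 0 0 0 0 0 0; 1 0 0 0 0 0 0; 1 0 0 0 0 0 0' | grep -E "force:|pos"
python3 - <<'E'
from h import *
plan(557,295,42.7,-9.5)
E
```

```text
ee_pos: [555.7, 281.5, 69.0]
force: [0.3, 0.2, -8.2]
gripper_force: 25.0
ee_pos: [556.7, 294.2, 70.1]
force: [0.3, 0.1, -8.0]
gripper_force: 25.0
now [556.7 294.2  70.1] [180.    0.   -9.5] t 22.725 | shift tool axes [ 0.2 -0.9 27.4] norm 27.4 | turn [ 0.04  0.04 -0.02] | shift if turned first [ 0.1 -0.8 27.4]
```

```bash
python3 -m crank '1 0 -0.8 12 0 0 0; 1 0 0 9 0 0 0; 1 0 0 3 0 0 0; 1 0 0 0 0 0 0' | grep -E "force:|pos"; python3 -m crank '1 0 0 2 0 0 0; 1 0 0 0 0 0 0'| grep -E "force:|pos"; python3 -m crank '1 0 0 1.5 0 0 0; 1 0 0 0 0 0 0'| grep -E "force:|pos"
```

```text
ee_pos: [557.0, 295.7, 45.9]
force: [0.7, 0.4, -7.5]
gripper_force: 25.0
ee_pos: [557.2, 295.9, 44.5]
force: [-0.1, 0.2, -9.2]
gripper_force: 25.0
ee_pos: [557.0, 295.8, 42.9]
force: [0.2, 0.2, -8.0]
gripper_force: 25.0
```

```bash
python3 -m crank '1 0 0 1 0 0 0; 1 0 0 0 0 0 0'| grep -E "force:|pos"; python3 -m crank '1 0 0 0.5 0 0 0; 1 0 0 0 0 0 0'| grep -E "force:|pos"
```

```text
ee_pos: [557.1, 295.8, 42.8]
force: [-2.3, -0.2, -1.7]
gripper_force: 25.0
ee_pos: [557.1, 295.8, 42.8]
force: [-3.1, -2.2, 5.8]
gripper_force: 25.0
```

Contact at the expected deck height. I'm releasing, rising, backing off and checking from above.

```bash
python3 -m crank '-0.55 0 0 0 0 0 0; -0.55 0 0 0 0 0 0; -0.55 0 0 0 0 0 0; -0.55 0 0 -15 0 0 0; -0.55 0 0 -45 0 0 0; -0.55 0 0 -60 0 0 0; -0.55 0 0 -60 0 0 0; -0.55 -30 45 0 0 0 0; -0.55 -30 45 0 0 0 0; -0.55 -30 45 0 0 0 0' | grep -E "force:|pos|width"; python3 -m crank '-0.55 -30 45 0 0 0 0; -0.55 -30 45 0 0 0 0; -0.55 0 0 0 0 0 0; -0.55 0 0 0 0 0 0'| grep -E "force:|pos|width"
python3 - <<'E'
from h import *
a=grab_frame("scene"); b=grab_frame("top")
cv2.imwrite("pics/end.png",np.hstack([cv2.resize(b[90:300,60:440],(456,252),interpolation=2),cv2.resize(a[100:310,130:400],(324,252),interpolation=2)]))
for c in ("scene","top"): print([(np.round(d["point"]).tolist(),round(d["p"],2)) for d in models.search_frame("carton_a",c)])
E
```

```text
ee_pos: [445.1, 176.5, 222.6]
force: [0.7, -0.6, 0.3]
gripper_width: 70.8
gripper_force: 0.0
ee_pos: [373.0, 98.9, 222.5]
force: [0.4, 0.1, 0.3]
gripper_width: 70.5
gripper_force: 0.0
[([542.0, 309.0, 71.0], 0.81), ([439.0, -66.0, 47.0], 0.66), ([515.0, -256.0, 24.0], 0.49)]
[([550.0, -256.0, 53.0], 0.97), ([642.0, -272.0, 55.0], 0.96), ([447.0, -84.0, 47.0], 0.81), ([557.0, 295.0, 70.0], 0.69)]
```

View pics/end.png

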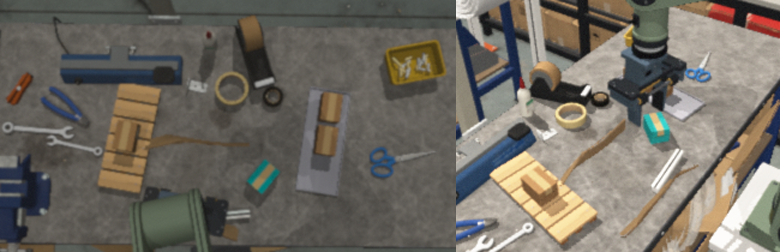

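The final picture shows the full carton flat on the skid at (125,137), top about 70 mm. The two short ones are in the tray at (330,107) and (326,140), tops about 51 mm, with a gap between them. Everything else lies where it was. I'm handing in.

```bash
python3 -c "
from workcell import env
print(env.job_done())"
```

```text
the job is handed in; nothing more can be done
None
```

The job is handed in: the two short cartons (about 150 g and 270 g) are in the tray with a gap between them, and the one full carton (about 850 g) is on the skid.

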